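# Bolt down the lantern base with the click wrench

### The job

The black lantern base on the cupboard shelf is being bolted down, and the blue-handled click wrench already sits on its bolt. Turn the wrench handle clockwise, seen from above, until the bolt is tight and the handle clearly breaks over at its hinge; stop there without driving it on to the end of its swing, then let go so that the handle springs straight again. Leave the green lantern, the glass tumbler, the aluminium bowl and the red torch where they stand.

Things in the scene. Friction and masses are not known exactly. Their poses are not given: they have to be found in the camera images.
- wrench_head (a point): Point on the upright axis of the bolt, inside the steel wrench head (36 mm across, top 76 mm above the shelf), 64 mm above the shelf. The wrench lies level and turns about this axis; x points along the straight wrench to the handle's end, z up. Under it: the black lantern base, a fixed disc 120 mm across, 30 mm high. A neck 18 mm wide leads to the break-over hinge, a brass pin 50 mm from the axis.
- wrench_grip (a point): Centre of the blue grip's thickness, 155 mm from the bolt axis with the wrench straight, 64 mm above the shelf; x along the handle, z up. The grip is a round bar 28 mm thick, 110 to 210 mm from the axis; nearer in, bare steel shaft 18 mm thick. Push it sideways or pinch it from above. It starts pointing left (+y), within 0.7 rad; clockwise moves it away from the robot (+x).
- bolt_turn (a joint): Turn of bolt and wrench head about the vertical bolt axis, rad, growing clockwise seen from above. It starts between 0 and 0.15 and is tight, at a firm stop, at 0.35. Until then it turns with steady friction (about 3 N at the grip) and stays where it is left.
- wrench_click (a joint): Bend at the break-over hinge, rad, growing clockwise seen from above; 0 = straight, as at the start. A spring holds it straight until, with the bolt tight, some 9 N sideways at mid-grip bends it (11 N at 0.3). Over 0.12 (13 mm of travel at the grip) counts as broken over, 0.2 is a good aim, over 0.34 is forced too far (end stop 0.42). It springs back to 0 when released.
- green_lantern: Bystander, loose: green solar lantern with a clear middle, 90 mm across, 140 mm high, upright. Origin at the centre of its underside. The four bystanders stand to the left and right of the wrench's swing, in changing places.
- tumbler: Bystander, loose: glass tumbler, 72 mm across the rim, 100 mm high, upright. Origin at the centre of its underside.
- bowl: Bystander, loose: small aluminium bowl, 110 mm across, 42 mm high. Origin at the centre of its underside.
- red_torch: Bystander, loose: red plastic torch lying flat, 157 mm long, 44 mm wide and high. Origin under its middle, x along it towards the lamp end.

How it is judged:
By the outcome, as a careful person would: the job done as asked, in the order asked, and still so for the second after the job is handed in, with the robot touching nothing.
It also fails if it takes over 32 s, if anything falls off the work surface, if the arm or the gripper's body presses on something with over 40 N, if the wrist force passes 120 N, or if a joint passes its speed limit or range.

### The arm

A 6-joint arm with a two-finger parallel gripper is mounted at the origin on the work surface. World frame = base frame: x ahead of the robot, y to its left, z up, the work surface at z = 0. Lengths are in m, angles in rad, forces in N, time in s.
With the tool pointing down it reaches from about 0.3 to 0.875 m from the base axis. Payload 6.4 kg.
Tool frame: the origin (TCP) lies on the centre line of the jaws, within the pads' length; the fingertips stand 8 mm ahead of it and the grasp point (between the pads) lies 11 mm behind it; z points along the fingers, y is the line along which they close (so a half turn about z gives the same grasp; the last joint's range is limited). The gripper opens to 88 mm and grips with 3 to 60 N. Pads are 18 mm wide; open, the fingers measure 123 mm over their backs; the gripper's body (75 mm by 187 mm) begins 45 mm behind the grasp point.
Start: joints at [1.068, 0.181, 1.607, -0, 1.354, -0.206], TCP at [0.168, 0.55, 0.247] pointing down, gripper open.
Joint ranges: [-2.99, 2.99], [-0.89, 2.07], [0.3, 2.58], [-1.14, 4.28], [0, 2.63], [-3.12, 3.12]. Speed limits (rad/s): [2.57, 2.57, 3.01, 3.14, 3.14, 3.14].

### API

Orientations are given as a unit quaternion [w, x, y, z].
In Python, from plant import manip gives the robot as it stands.
- The arm moves only by the tool apply_moves, never from a script. Its argument "motion" is a list of rows, each a list of 2 entries, a list of its own where there are three numbers: the shift along the tool's x, y, z in cm, then the turn, a rotation vector about the tool's x, y, z in degrees. In form: [[[x, y, z], [wx, wy, wz]], ...]. A call has 1 to 8 rows; each row shifts and turns the commanded pose from where the row before left it, along the tool's axes as they then stand; what a row does not reach is not made up. A row lasts 1/8 s, in which the tool goes at most 62.5 mm and 10.7 degrees, less where a joint would pass 70% of its speed; a pose out of reach is approached as far as the arm can. A call with a gripper value outside its range is refused whole. "grip" is the opening, from 0 (shut) to 1 (fully open), set as the call begins (left out, the last holds). The fingers move at their own pace and stop on an object; the grip force is fixed at half the most. Time passes only in rows, so rows that do not move let the fingers close. It gives the time, the measured TCP pose, the force, the opening and the grip force at its end, in the units of the state.
- manip.get_obs(): the state, without advancing time (a new reading comes with each control period).
- manip.camera(name): name is "scene" or "top" or "wrist"; returns a dict with "frame" (420x560x3 uint8, red, green, blue), "fx", "fy", "cx", "cy" (pixels), "view" (4x4, takes a point from world to camera coordinates). Camera axes: x right, y up, looking along -z (the intrinsics and any distortion apply to the point x, -y, -z); pixel columns grow to the right and rows downward; lengths in m; the calibration is good to about 2 mm. A picture is of the moment at which its call begins. There is no depth.
- manip.hand_in(): hands the job in; it is judged then, once.
Trained networks look in the newest picture that a camera, given by its name, has taken for a name from the list of things; names that differ only in an ending like _2 or _b are one class to them, and where a whole thing is asked for, a point or a joint stands for the part that bears it (a point fixed in the world has none). Each returns a list of dicts, best first, with "p" (0 to 1); they miss things now and then, are a little off and sometimes report something else, mostly with a low value. They report only what shows in the picture. A call takes as long as a camera call.
- manip.spot_in(camera, thing): "rect" ([left, top, width, height] in pixels, round what is visible of it).
- manip.silhouettes(camera, thing): "mask" (420x560 bool, what is visible of it) and "rect" ([left, top, width, height] in pixels, round what is visible of it).
The state is a dict: "clock": time; "qpos": joint angles; "qd": joint speeds; "tau": joint torques, N m; "tool_pos": TCP position; "tcp_rot": TCP orientation; "force": force on the tool from outside, world axes, zero at the start; "torque": the same for the moment, N m; "width": finger opening in m; "finger_force": force on a finger pad.
Only numpy, scipy, OpenCV 4.12 (cv2) and the standard library are available. Lean on these libraries where they do the work, as an engineer would, in place of code of your own. Each camera call takes 0.05 s, during which the arm holds its last target. There are 200 camera calls.

## Working session

There is one attempt and no reset: what is moved stays moved. The work goes in short steps, Python scripts to look and compute and a tool call to move; the robot and the scene stay as the last step left them, time stands still between calls to the robot, and variables do not carry over. Pictures are saved under pics/ and viewed, at most 10 in all, crops included, and the job is handed in when it is done.

Besides the shell and the picture viewer there is one more tool, called after "Request:" as name(argument=value, ...), one argument or row to a line, values as JSON. apply_moves: Moves the arm, as the interface text tells. Its arguments: {"type":"object","properties":{"motion":{"type":"array"},"grip":{"type":"number"}},"required":["motion"]}

```bash
mkdir -p pics
cat > h.py <<'E'
import numpy as np, cv2
from plant import manip
def ray(c,u,v):
    V=np.array(c["view"]);R=V[:3,:3];t=V[:3,3]
    d=R.T@np.array([(u-c["cx"])/c["fx"],-(v-c["cy"])/c["fy"],-1.]);return -R.T@t,d
def atz(c,u,v,z):
    o,d=ray(c,u,v);return o+d*(z-o[2])/d[2]
def proj(c,p):
    V=np.array(c["view"]);q=V[:3,:3]@np.array(p)+V[:3,3]
    return c["cx"]+c["fx"]*q[0]/-q[2],c["cy"]+c["fy"]*q[1]/q[2]
E
python3 - <<'E'
from h import *
print(manip.get_obs())
ims=[]
for n in ["scene","top"]:
    c=manip.camera(n);ims.append(c["frame"]);print(n,{k:c[k] for k in c if k!="frame"})
    for t in ["wrench_head","wrench_grip","wrench_click","green_lantern","tumbler","bowl","red_torch"]:
        for r in manip.spot_in(n,t)[:2]:print(n,t,r)
    cv2.imwrite(f"pics/{n}.png",c["frame"][:,:,::-1])
E
```

```text
{'clock': 0.0, 'qpos': array([ 1.06770191e+00,  1.81534636e-01,  1.60799809e+00, -8.10409047e-06,
        1.35378682e+00, -2.06332052e-01]), 'qd': array([ 0.0001333 , -0.00010814,  0.00072693, -0.00109968, -0.00137592,
        0.0007406 ]), 'tau': array([ 7.11029697e-04, -4.33867228e+01, -3.41846359e+01,  7.03082001e-02,
        3.84857878e-02, -1.09601037e-04]), 'tool_pos': array([0.16789311, 0.54940166, 0.24581852]), 'tcp_rot': array([-2.96182676e-04,  1.47836375e-01,  9.89011456e-01, -8.11065361e-04]), 'force': array([ 0.47159463, -0.13811156, -0.27274593]), 'torque': array([-0.03852931,  0.01321958,  0.00407306]), 'finger_force': 0.0, 'width': 0.08818993064309677}
scene {'fx': 432.9383033441095, 'fy': 432.9383033441095, 'cx': 278.95906670444225, 'cy': 207.13074335371118, 'view': array([[ 0.86906085,  0.49449685,  0.01435645, -0.46884609],
       [-0.3718732 ,  0.63386493,  0.67817813,  0.17854231],
       [ 0.3262569 , -0.59471684,  0.73475732, -1.36959412],
       [ 0.        ,  0.        ,  0.        ,  1.        ]])}
scene wrench_head {'rect': [261.2, 167.7, 16.9, 70.2], 'p': 
[... 704 characters left out ...]
305896e-02,
        -5.51617588e-01],
       [-5.85359699e-02,  3.96176942e-04,  9.98285221e-01,
        -9.68260944e-01],
       [ 0.00000000e+00,  0.00000000e+00,  0.00000000e+00,
         1.00000000e+00]])}
top wrench_head {'rect': [235.4, 200.1, 81.2, 52.6], 'p': 0.72}
top wrench_grip {'rect': [234.2, 214.1, 61.2, 37.3], 'p': 0.8}
top wrench_click {'rect': [231.4, 212.8, 58.0, 41.1], 'p': 0.86}
top green_lantern {'rect': [85.1, 207.5, 59.7, 41.0], 'p': 0.58}
top tumbler {'rect': [429.6, 147.7, 45.5, 32.9], 'p': 0.81}
top bowl {'rect': [91.7, 142.7, 42.8, 37.6], 'p': 0.6}
top bowl {'rect': [433.2, 150.5, 41.7, 28.6], 'p': 0.58}
top red_torch {'rect': [431.0, 225.7, 39.4, 67.7], 'p': 0.58}
```

View pics/top.png

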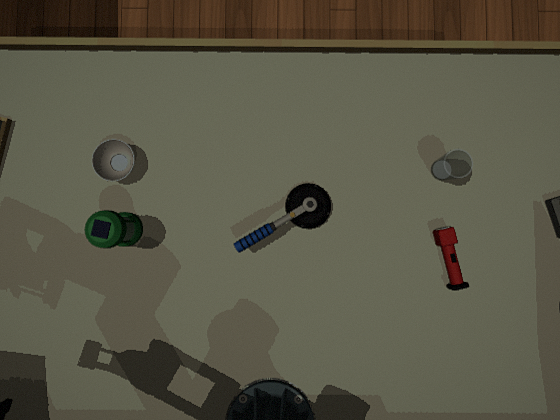

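View pics/scene.png

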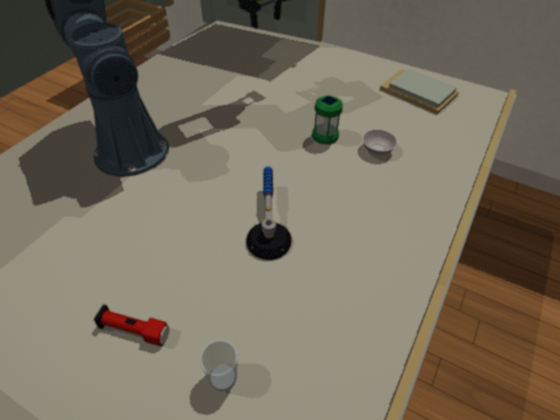

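The top picture shows the wrench head at about (310,205), with the blue grip running from (272,227) to (237,248). The bystanders are well clear on both sides.

Run:
```python
from h import *
for n in ["top","scene"]:
    c=manip.camera(n);f=c["frame"].astype(int)
    m=((f[:,:,2]>f[:,:,0]+30)&(f[:,:,2]>f[:,:,1]+20)).astype(np.uint8)
    k,l,s,ce=cv2.connectedComponentsWithStats(cv2.morphologyEx(m,cv2.MORPH_CLOSE,np.ones((5,5))))
    i=1+np.argmax(s[1:,4]);vs,us=np.nonzero(l==i)
    P=np.array([atz(c,u,v,.066)[:2] for u,v in zip(us,vs)])
    mu=P.mean(0);w,E=np.linalg.eigh(np.cov(P.T));a=E[:,1]*np.sign(E[1,1])
    pr=(P-mu)@a;print(n,"grip",mu,"len",np.ptp(pr),"axis",a,"mid",mu+a*(pr.max()+pr.min())/2, s[i])
    print(" head from grip",mu+a*(pr.max()+pr.min())/2-a*.16)
    # black base disc
    m=(f.sum(2)<60).astype(np.uint8);k,l,s,ce=cv2.connectedComponentsWithStats(m)
    for j in range(1,k):
        if s[j,4]>250: print(" black",s[j],atz(c,s[j,0]+s[j,2]/2-.5,s[j,1]+s[j,3]/2-.5,.03))
print(atz(manip.camera("top"),310,205,.076))
```

```text
top grip [0.47407409 0.04421821] len 0.09984287894745669 axis [-0.51071856  0.85974796] mid [0.4738868 0.0445335] [234 224  39  28 386]
 head from grip [ 0.55560177 -0.09302617]
 black [ 20   0  45  37 374] [1.04540407 0.61108383 0.03      ]
 black [ 286  183   45   46 1269] [ 0.55600765 -0.09248566  0.03      ]
 black [108 211  35  37 456] [0.49200761 0.37410958 0.03      ]
 black [ 226  380   89   40 1878] [ 0.07184553 -0.00021481  0.03      ]
scene grip [0.47548765 0.04726048] len 0.10412375651664763 axis [-0.51812772  0.85530326] mid [0.473858   0.04995062] [264 166   9  27 206]
 head from grip [ 0.55675844 -0.0868979 ]
 black [239   0  22  27 278] [-0.1819182   0.99218135  0.03      ]
 black [247 225  43  34 884] [ 0.57246149 -0.11475123  0.03      ]
[ 0.55433994 -0.09438445  0.076     ]
```

Request:
apply_moves(
  motion=[
    [[-3.7,-3.9,0],[0,0,0]],
    [[-3.7,-3.9,0],[0,0,0]],
    [[-3.7,-3.9,0],[0,0,0]],
    [[-3.7,-3.9,0],[0,0,0]],
    [[-3.7,-3.9,0],[0,0,0]],
    [[-3.7,-3.9,0],[0,0,0]],
    [[-3.7,-3.9,0],[0,0,0]],
    [[-3.7,-3.9,0],[0,0,0]],
  ],
  grip=0,
)

```text
clock: 1.95
tool_pos: [0.3606, 0.1634, 0.2471]
tcp_rot: [0.001, 0.148, 0.989, 0.0]
force: [-0.3, 0.3, -0.2]
width: 0.0107
finger_force: 0.0
```

Request:
apply_moves(
  motion=[
    [[-3.7,-3.9,0],[0,0,0]],
    [[-3.7,-3.9,0],[0,0,0]],
    [[-3.7,-3.9,0],[0,0,0]],
    [[0,0,0],[0,0,-10]],
    [[0,0,0],[0,0,-10]],
    [[0,0,0],[0,0,-10]],
    [[0,0,0],[0,0,-10]],
    [[0,0,0],[0,0,-8]],
  ],
)

```text
clock: 2.95
tool_pos: [0.4319, 0.0206, 0.2468]
tcp_rot: [0.0, -0.27, 0.963, -0.0]
force: [0.1, 0.7, 0.2]
width: 0.0006
finger_force: 0.0
```

Run:
```python
from h import *
from scipy.spatial.transform import Rotation as R
o=manip.get_obs();q=o["tcp_rot"];M=R.from_quat([q[1],q[2],q[3],q[0]]).as_matrix()
print(o["clock"],o["tool_pos"],M[:,0],o["width"],o["force"])
print("to go tool cm",M.T@(np.array([.437,.018,.053])-o["tool_pos"])*100)
c=manip.camera("wrist");cv2.imwrite("pics/w1.png",c["frame"][:,:,::-1])
for p in [(.555,-.0925,.076),(.476,.0408,.078),(.555-.511*.11,-.0925+.86*.11,.078),(.555-.511*.21,-.0925+.86*.21,.078)]:print(proj(c,p))
```

```text
2.95 [0.43192115 0.02055777 0.24682178] [-8.54698001e-01 -5.19125511e-01 -1.74601700e-04] 0.000562533588908754 [0.1495568  0.73756313 0.20286824]
to go tool cm [-0.29792371 -0.47866109 19.38231997]
(np.float64(120.45447669434259), np.float64(232.52061213011683))
(np.float64(274.01710100415585), np.float64(234.9130286603287))
(np.float64(229.2872515969679), np.float64(234.31741680964822))
(np.float64(328.8695278569389), np.float64(235.28003261397743))
```

View pics/w1.png

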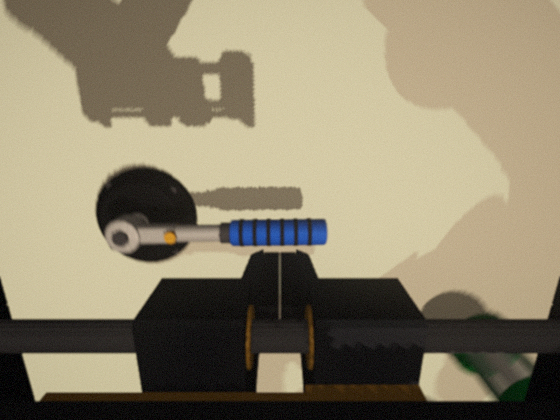

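The wrist picture agrees with the estimate: head at (122,236), grip from (229,232) to (327,232). I'll lower the closed fingers behind the grip.

Request:
apply_moves(
  motion=[
    [[0,-0.5,4.0],[0,0,0]],
    [[0,0,5.0],[0,0,0]],
    [[0,0,5.0],[0,0,0]],
    [[0,0,3.5],[0,0,0]],
    [[0,0,1.9],[0,0,0]],
    [[0,0,0],[0,0,0]],
    [[-0.5,0,0],[0,0,0]],
    [[-0.5,0,0],[0,0,0]],
  ],
)

```text
clock: 4.0
tool_pos: [0.4445, 0.0214, 0.054]
tcp_rot: [0.001, -0.267, 0.964, -0.001]
force: [-0.4, -0.2, 1.1]
width: 0.0002
finger_force: 0.0
```

Request:
apply_moves(
  motion=[
    [[-0.5,0,0],[0,0,0]],
    [[-0.3,0,0],[0,0,0]],
    [[-0.3,0,0],[0,0,0]],
    [[-0.3,0,0],[0,0,0]],
  ],
)

```text
clock: 4.5
tool_pos: [0.4551, 0.0288, 0.0527]
tcp_rot: [-0.0, -0.267, 0.964, 0.0]
force: [0.8, 0.0, 0.0]
width: 0.0003
finger_force: 0.0
```

Request:
apply_moves(
  motion=[
    [[-0.4,0.06,0],[0,0,1.5]],
    [[-0.4,0.06,0],[0,0,1.5]],
    [[-0.4,0.06,0],[0,0,1.5]],
  ],
)

```text
clock: 4.88
tool_pos: [0.4645, 0.0362, 0.0526]
tcp_rot: [-0.0, -0.228, 0.974, 0.0]
force: [-2.0, -2.4, 0.2]
width: 0.0005
finger_force: 1.5
```

Request:
apply_moves(
  motion=[
    [[-0.4,0.06,0],[0,0,1.5]],
    [[-0.4,0.06,0],[0,0,1.5]],
  ],
)

```text
clock: 5.12
tool_pos: [0.4713, 0.0409, 0.0526]
tcp_rot: [-0.0, -0.203, 0.979, 0.0]
force: [-2.5, -1.7, 0.6]
width: 0.0004
finger_force: 1.5
```

Request:
apply_moves(
  motion=[
    [[-0.3,0.04,0],[0,0,1.1]],
    [[-0.3,0.04,0],[0,0,1.1]],
  ],
)

```text
clock: 5.38
tool_pos: [0.4764, 0.044, 0.0526]
tcp_rot: [-0.0, -0.184, 0.983, 0.0]
force: [-2.9, -0.6, 1.7]
width: 0.0007
finger_force: 1.5
```

Request:
apply_moves(
  motion=[
    [[-0.3,0.04,0],[0,0,1.1]],
    [[-0.3,0.04,0],[0,0,1.1]],
  ],
)

```text
clock: 5.62
tool_pos: [0.4817, 0.047, 0.0526]
tcp_rot: [-0.0, -0.165, 0.986, 0.0]
force: [-2.8, 0.1, 0.8]
width: 0.0005
finger_force: 1.6
```

Request:
apply_moves(
  motion=[
    [[-0.3,0.04,0],[0,0,1.1]],
    [[-0.3,0.04,0],[0,0,1.1]],
  ],
)

```text
clock: 5.88
tool_pos: [0.4872, 0.0496, 0.0526]
tcp_rot: [-0.0, -0.146, 0.989, 0.0]
force: [-3.7, 0.9, 1.0]
width: 0.0004
finger_force: 1.6
```

```bash
cat > ang.py <<'E'
from h import *
c=manip.camera("top");f=c["frame"].astype(int)
m=((f[:,:,2]>f[:,:,0]+30)&(f[:,:,2]>f[:,:,1]+20)).astype(np.uint8)
k,l,s,ce=cv2.connectedComponentsWithStats(cv2.morphologyEx(m,cv2.MORPH_CLOSE,np.ones((5,5))))
i=1+np.argmax(s[1:,4]);vs,us=np.nonzero(l==i)
P=np.array([atz(c,u,v,.066)[:2] for u,v in zip(us,vs)]);print("grip",P.mean(0),s[i])
o=manip.get_obs();p=o["tool_pos"]
H=np.array([.555,-.0925]);d=p[:2]-H
print("tool rel to bolt: r",np.hypot(*d),"ang",np.arctan2(d[1],d[0]),"mean-grip ang",np.arctan2(*(P.mean(0)-H)[::-1]),p,o["force"],o["clock"])
E
python3 ang.py
```

```text
Traceback (most recent call last):
  File "ang.py", line 5, in <module>
    i=1+np.argmax(s[1:,4]);vs,us=np.nonzero(l==i)
        ~~~~~~~~~^^^^^^^^^
ValueError: attempt to get argmax of an empty sequence
```

Request:
apply_moves(
  motion=[
    [[-0.3,0.04,0],[0,0,1.1]],
    [[-0.3,0.04,0],[0,0,1.1]],
  ],
)

```text
clock: 6.18
tool_pos: [0.4928, 0.0519, 0.0526]
tcp_rot: [-0.0, -0.127, 0.992, 0.0]
force: [-4.8, 0.7, 0.9]
width: 0.0004
finger_force: 2.4
```

Request:
apply_moves(
  motion=[
    [[-0.3,0.04,0],[0,0,1.1]],
  ],
)

```text
clock: 6.3
tool_pos: [0.4943, 0.0529, 0.0522]
tcp_rot: [-0.002, -0.118, 0.993, 0.0]
force: [-9.4, -1.3, 2.9]
width: 0.0005
finger_force: 4.3
```

Request:
apply_moves(
  motion=[
    [[-0.3,0.04,0],[0,0,1.1]],
  ],
)

```text
clock: 6.42
tool_pos: [0.4969, 0.0541, 0.0522]
tcp_rot: [-0.002, -0.108, 0.994, 0.0]
force: [-9.4, 0.9, 3.8]
width: 0.0
finger_force: 4.5
```

Request:
apply_moves(
  motion=[
    [[-0.3,0.06,0],[0,0,1.6]],
    [[-0.3,0.06,0],[0,0,1.6]],
    [[-0.3,0.06,0],[0,0,1.6]],
  ],
)

```text
clock: 6.8
tool_pos: [0.5051, 0.0578, 0.0522]
tcp_rot: [-0.002, -0.067, 0.998, 0.0]
force: [-9.7, 1.5, 3.9]
width: 0.0005
finger_force: 4.8
```

Request:
apply_moves(
  motion=[
    [[-0.3,0.06,0],[0,0,1.6]],
    [[-0.3,0.06,0],[0,0,1.6]],
  ],
)

```text
clock: 7.05
tool_pos: [0.5108, 0.0598, 0.0521]
tcp_rot: [-0.002, -0.039, 0.999, 0.0]
force: [-9.9, 1.1, 4.5]
width: 0.0004
finger_force: 5.0
```

Run:
```python
from h import *
c=manip.camera("wrist");f=c["frame"].astype(int);cv2.imwrite("pics/w2.png",c["frame"][:,:,::-1])
H=np.array([.555,-.0925])
print("head",proj(c,(*H,.076)))
m=((f[:,:,2]>f[:,:,0]+30)&(f[:,:,2]>f[:,:,1]+20)).astype(np.uint8)
k,l,s,ce=cv2.connectedComponentsWithStats(cv2.morphologyEx(m,cv2.MORPH_CLOSE,np.ones((9,9))))
i=1+np.argmax(s[1:,4]);vs,us=np.nonzero(l==i)
P=np.array([atz(c,u,v,.07)[:2] for u,v in zip(us,vs)]);w,E=np.linalg.eigh(np.cov(P.T));a=E[:,1]*np.sign(E[1,1])
print(s[i],P.mean(0),"axis",np.arctan2(a[1],a[0]),manip.get_obs()["force"],manip.get_obs()["tool_pos"])
```

```text
head (np.float64(-84.47013924389819), np.float64(369.4133237319154))
[257 354  37  17 425] [0.54475598 0.06293937] axis 1.927766185986761 [-9.35471399  2.45514045  3.85453053] [0.51124208 0.05988581 0.0522186 ]
```

View pics/w2.png

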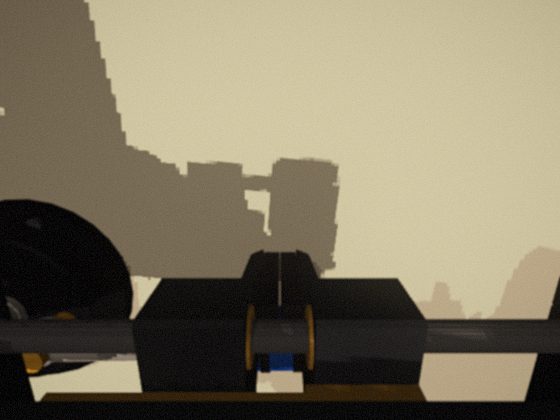

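The wrist view hides the handle behind the fingers. I'll check the bend in the scene camera.

Run:
```python
from h import *
c=manip.camera("scene");f=c["frame"]
cv2.imwrite("pics/s2.png",cv2.resize(f[140:270,200:360,::-1],None,fx=5,fy=4.6*1.08,interpolation=2)[:600])
H=np.array([.555,-.0925])
for t in [2.107,1.757,1.557]:
    print(t,proj(c,(*(H+.05*np.array([np.cos(t),np.sin(t)])),.066)),proj(c,(*(H+.21*np.array([np.cos(t),np.sin(t)])),.066)))
f=f.astype(int);m=((f[:,:,2]>f[:,:,0]+30)&(f[:,:,2]>f[:,:,1]+20)).astype(np.uint8)
k,l,s,ce=cv2.connectedComponentsWithStats(cv2.morphologyEx(m,cv2.MORPH_CLOSE,np.ones((5,5))))
i=1+np.argmax(s[1:,4]);vs,us=np.nonzero(l==i)
P=np.array([atz(c,u,v,.066)[:2] for u,v in zip(us,vs)]);w,E=np.linalg.eigh(np.cov(P.T));a=E[:,1]*np.sign(E[1,1])
print(s[i],P.mean(0),"axis",np.arctan2(a[1],a[0]))
```

```text
2.107 (np.float64(266.4786905364291), np.float64(209.05600862220174)) (np.float64(266.51574809907726), np.float64(167.41085847682774))
1.757 (np.float64(273.124180332027), np.float64(209.8945660022849)) (np.float64(292.0674494234291), np.float64(170.39792991865065))
1.557 (np.float64(276.6327134136479), np.float64(211.12649054521242)) (np.float64(305.83225701566795), np.float64(174.79276309645854))
[282 171  19  27 203] [0.53903569 0.06648368] axis 1.6725320141226114
```

View pics/s2.png

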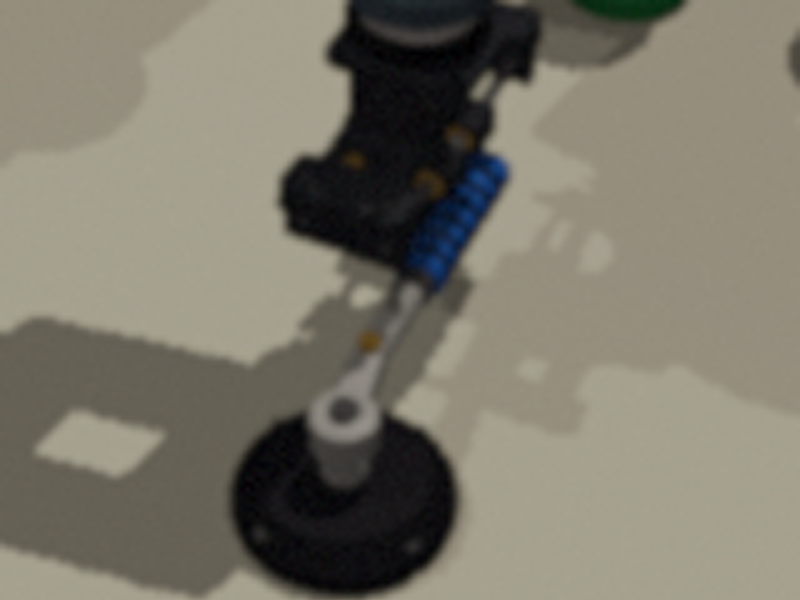

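The scene picture shows a clear bend at the brass pin: head (344,410), pin (370,342), grip end (495,165). I put it at about 0.18 rad. I'll push slightly further, then ease back and withdraw.

Request:
apply_moves(
  motion=[
    [[-0.2,0.04,0],[0,0,1.1]],
    [[0,0,0],[0,0,0]],
    [[0.3,-0.06,0],[0,0,-1.6]],
    [[0.4,-0.08,0],[0,0,-2.1]],
    [[0.4,-0.08,0],[0,0,-2.1]],
    [[0.4,-0.08,0],[0,0,-2.1]],
    [[0.4,-0.08,0],[0,0,-2.1]],
    [[0.6,-0.06,0],[0,0,0]],
  ],
)

```text
clock: 8.15
tool_pos: [0.491, 0.0514, 0.0528]
tcp_rot: [0.0, -0.116, 0.993, -0.0]
force: [0.6, -0.0, 1.2]
width: 0.0008
finger_force: 0.0
```

Request:
apply_moves(
  motion=[
    [[1.0,0,0],[0,0,0]],
    [[1.5,0,0],[0,0,0]],
    [[1.5,0,0],[0,0,0]],
    [[0,0,-4],[0,0,0]],
    [[0,0,-5],[0,0,0]],
    [[0,0,-5],[0,0,0]],
    [[3,0,-3],[0,0,0]],
    [[0,0,0],[0,0,0]],
  ],
)

```text
clock: 9.15
tool_pos: [0.4226, 0.0351, 0.2251]
tcp_rot: [0.003, -0.116, 0.993, -0.001]
force: [-0.4, -0.7, -0.2]
width: 0.0003
finger_force: 0.0
```

```bash
sed -i 's/camera("top")/camera("scene")/' ang.py
cat >> ang.py <<'E'
w,E=np.linalg.eigh(np.cov(P.T));a=E[:,1]*np.sign(E[1,1]);print("axis",np.arctan2(a[1],a[0]))
cv2.imwrite("pics/s3.png",cv2.resize(c["frame"][140:260,200:360,::-1],None,fx=5,fy=5,interpolation=2))
for n in["green_lantern","tumbler","bowl","red_torch"]:print(n,manip.spot_in("scene",n)[:1])
E
python3 ang.py
```

```text
grip [0.51753235 0.06472997] [276 168  16  28 210]
tool rel to bolt: r 0.1841100055423013 ang 2.3742759276028753 mean-grip ang 1.8047317648636911 [0.42248204 0.03531034 0.22357789] [ 0.18659017 -0.09114136 -0.67356841] 9.2
axis 1.8473366569851821
green_lantern [{'rect': [312.3, 95.1, 27.3, 50.9], 'p': 0.62}]
tumbler [{'rect': [197.8, 338.4, 39.7, 51.6], 'p': 0.59}]
bowl [{'rect': [363.7, 128.7, 33.6, 22.9], 'p': 0.61}]
red_torch [{'rect': [93.6, 306.6, 76.4, 41.6], 'p': 0.55}]
```

View pics/s3.png

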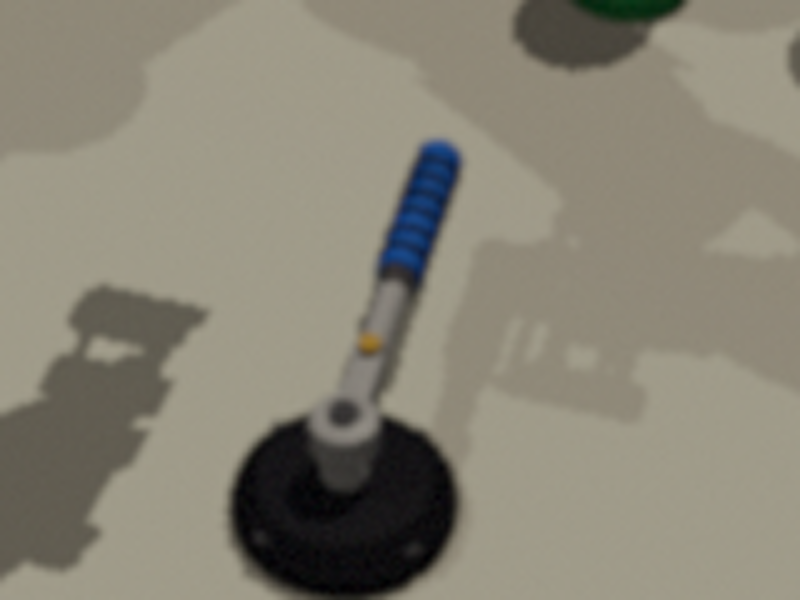

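The wrench is straight again, running from head (344,410) through pin (370,342) to grip end (440,150). The handle now points at 1.85 rad, against 1.67 rad when bent, so it broke over by about 0.18–0.2 rad. Nothing else moved.

```bash
python3 -c "
from plant import manip;print(manip.hand_in())"
```

```text
the job is handed in; nothing more can be done
None
```

The bolt is tight and the wrench broke over at its hinge by about 0.2 rad, well short of its end stop. I then let it go and it sprang straight. The bystanders show no movement in the last camera check, and the job was handed in at about 9 s.

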